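# Eject the spent drying cassette and tuck it under the drying stand's sprung arm

## Task

The drying-gel cassette in the closet dehumidifier is spent. Push the ejector slide on top of the dehumidifier all the way forward so that the cassette comes out of its slot, let the slide spring back, draw the cassette right out, and tuck it endways under the sprung arm of the drying stand, flat and square on top of the two cassettes already there and pushed fully home against the back stop. Leave those two cassettes and everything else on the shelf as they are.

Things in the scene. Friction and masses are not known exactly. Their poses are not given: they have to be found in the camera images.
- dehumidifier: White plastic closet dehumidifier, fixed, 150 (x) x 165 mm (y). Origin: centre of underside; axes level, z up. Front (-x) looks roughly to the robot. On the -y side a low cassette bay, y -80 to 0, x -75 to 75, flat part-clear top (deck) at z 46, bay axis along x at y -40, bay floor z 26 mm. On the +y side the louvred fan housing, x -45 to 75, y 0 to 85, 105 mm high.
- slot (a point): Centre of the mouth of the cassette slot, on the dehumidifier's front face: at x -75, y -40, z 32.5 mm in its frame. Axes as the dehumidifier's, so +x leads into the bay. The slot is open only to -x and nothing stands before it.
- ejector (a joint): Ejector slide, m: 0 = home (rear), 0.050 = pushed all the way forward, to the dehumidifier's -x. A pusher under it pushes the cassette out by the same amount. Spring 1.5 N at home, 4.5 N at the end; the cassette's friction adds 1 to 4 N. It springs home when let go; the cassette stays out.
- tab (a point): Centre of the top of the slide's grey ribbed thumb tab: 16 mm long (x), 26 mm wide (y), 16 mm tall above the deck, top at z 63.5 mm. It moves with the slide; at home it is at x 36, y -40 mm in the dehumidifier's frame. Its rear face, to push on, is 8 mm behind it (+x); the deck goes on flat behind it to x 75 mm. Axes as the dehumidifier's.
- cassette: The spent cassette: flat perforated aluminium tin, 102 (x) x 51 (y) x 13 mm (z), about 90 g. Origin: centre of underside. It starts inside the slot, x along the bay, front end 1 mm inside the mouth, underside at z 26 mm, lightly held by a sprung keeper at its side. Ejected, it stands 49 mm out of the mouth and can be gripped from above by its two long sides.
- stand: Grey drying stand, fixed, 142 (x) x 90 mm, base top at z 16, warm plate top at z 20 mm. Origin: on its centre line, on the underside; z up; open end (-x) looks roughly to the robot. Back stop: face at x +45, 62 mm high. Two side cheeks 59 mm apart, x 12 to 52, 58 mm high; the arm's knee behind the stop, x 64, is 78 mm high. Two cassettes lie lengthwise on the plate, top at z 46 mm.
- home (a point): In the stand: where the centre of the underside of a third cassette lies when fully home on top of the two others (x -6, y 0, z 46 mm in the stand's frame); its tail end is then 51 mm to -x of this point, its leading end touches the back stop. Axes as the stand's.
- holdarm (a joint): Sprung steel arm of the stand, rad: 0 = its bend rests on the two cassettes; grows as it rises, 0.22 with a third below. Hinge behind the back stop at x 64, z 30 mm in the stand's frame; 32 mm wide bent strip, its bend presses at x 5 mm; from there a lip slopes up to the front. Presses with 3 N (5 N raised). A cassette pushed along +x under the lip lifts it by itself, with 6 to 18 N.
- lip (a point): Front edge of the hold-down arm's lip (slopes up at 22 degrees from the bend): x -46, y 0, z 69.5 mm in the stand's frame while the arm rests on two cassettes; about z 94 mm when it is raised by a third.
- lower_cassette: Lower of the two cassettes already in the stand, same as the spent one; origin centre of underside, x lengthwise, z = 20 mm.
- upper_cassette: Upper of the two cassettes already in the stand, same kind; origin centre of underside, z = 33 mm; its top is at 46 mm. It is as wide as the spent one, so fingertips that reach below the cassette being laid on it can strike its sides.
- case: Plastic storage case with lever latches, 128 x 208 x 77 mm, origin centre of underside; far right. Bystander.
- vase: Black ceramic vase, 100 mm wide, 160 mm tall, origin centre of underside; at the back. Bystander. (To its left, farther than 0.72 m in x, also stand two fixed frosted acrylic tiers, 160 mm high, with a ring and a bead.)
- comb: Bamboo comb lying flat, 170 (x) x 40 x 7 mm, origin centre of underside; lies between the dehumidifier and the stand. Bystander.
- flashlight: Chrome flashlight lying along its x, 155 mm long, 38 mm head; origin below its middle; far left. Bystander.
- shoe_brush: Wooden shoe brush, 190 (x) x 55 x 40 mm, origin centre of underside; lies across the back right. Bystander.
There are look-alikes about, which are no part of the job. Leave any green or yellow look-alike of the dehumidifier alone.

How it is judged:
On the way, in this order (a step that is already met when the one before it is completed fails the run):
1. the ejector slide has been pushed forward and has pushed the cassette out of the slot by about 40 mm or more (value of joint ejector above 0.04 m and x of cassette in the frame of dehumidifier below -0.061 m), for 0.05 s.
2. the slide has sprung home and the cassette is clear of the slot (value of joint ejector below 0.005 m and horizontal distance between cassette and dehumidifier above 0.13 m), for 0.1 s.
3. the cassette's end is under the raised sprung arm, on top of the two others (value of joint holdarm above 0.15 rad and contact force between holdarm and cassette above 0.5 N and z of cassette in the frame of stand between 0.04 and 0.056 m), for 0.1 s.
At the end, for the whole second after the job is handed in: The spent cassette lies at rest flat on top of the two others in the stand, pressed by the sprung arm, within 6 mm of the back stop, within 7 mm sideways and 7 degrees of square; the two others are still stacked below it, within about 8 mm of the back stop; the ejector slide is home (x of cassette in the frame of stand above -0.012 m and y of cassette in the frame of stand between -0.007 and 0.007 m and z of cassette in the frame of stand between 0.043 and 0.049 m and angle between the x axis of cassette and the x axis of stand, either way round below 0.12 rad and contact force between holdarm and cassette above 0.5 N and linear speed of cassette below 0.01 m/s and value of joint ejector below 0.005 m and x of each of lower_cassette, upper_cassette in the frame of stand above -0.014 m and horizontal distance between each of lower_cassette, upper_cassette and stand below 0.016 m and z of upper_cassette in the frame of stand between 0.03 and 0.036 m); the robot touches nothing.
It fails at once if a bystander is shifted by more than 25 mm or the vase is tipped (distance of any of case, vase, comb, flashlight, shoe_brush from where it was at the start of the episode above 0.025 m or angle between vase's own z axis and vertical above 0.4 rad).
It fails at once if one of the two cassettes in the stand is pulled or knocked out of its place by more than 20 mm (distance of any of lower_cassette, upper_cassette from where it was at the start of the episode above 0.02 m).
It also fails if it takes over 64 s, if anything falls off the work surface, if the arm or the gripper's body presses on something with over 40 N, if the wrist force passes 120 N, or if a joint passes its speed limit or range.

## Robot

A 6-joint arm with a two-finger parallel gripper is mounted at the origin on the work surface. World frame = base frame: x ahead of the robot, y to its left, z up, the work surface at z = 0. Lengths are in m, angles in rad, forces in N, time in s.
With the tool pointing down it reaches from about 0.25 to 0.775 m from the base axis. Payload 4 kg.
Tool frame: the origin (TCP) lies at the centre of the arm's flange, where the gripper is bolted on; the fingertips stand 199 mm ahead of it and the grasp point (between the pads) lies 180 mm ahead of it (robot.tcp_to_tips is the z of the fingertips in the tool frame, in m); z points along the fingers, y is the line along which they close (so a half turn about z gives the same grasp; the last joint's range is limited). The gripper opens to 94 mm and grips with 3 to 60 N. Pads are 16 mm wide; open, the fingers measure 119 mm over their backs; the gripper's body (75 mm by 177 mm) begins 78 mm behind the grasp point.
Start: joints at [1.014, 0.087, 1.371, -0, 1.684, -0.103], TCP at [0.241, 0.494, 0.405] pointing down, gripper open.
Joint ranges: [-3.1, 3.1], [-0.76, 2.03], [0.27, 2.55], [-1.08, 4.22], [0.17, 2.65], [-2.57, 2.57]. Speed limits (rad/s): [2.79, 2.79, 3.14, 3.14, 3.14, 3.14].

## Interface

Orientations are given as [roll, pitch, yaw] about the fixed x, y, z axes, in that order (R = Rz(yaw) Ry(pitch) Rx(roll)).
In Python, from bench import robot gives the robot as it stands.
- The arm moves only by the tool play_rows, never from a script. Its arguments are lists of equal length, an entry for each row: "translation": the shift along the tool's x, y, z scaled (see below), a list of three; "twist": the turn, a rotation vector about the tool's x, y, z scaled (see below), a list of three; "gripper": the opening, from -1 (shut) to 1 (fully open). A call has 1 to 8 rows; each row shifts and turns the commanded pose from where the row before left it, along the tool's axes as they then stand; what a row does not reach is not made up. The controller multiplies each number of a shift by 0.04 m and each number of a turn by 0.1 rad. A row lasts 1/10 s, in which the tool goes at most 50 mm and 8.59 degrees, less where a joint would pass 70% of its speed; a pose out of reach is approached as far as the arm can. A call with a number of a shift or a turn outside -1 to 1 is refused whole. A call with a gripper value outside its range is refused whole. The fingers move at their own pace and stop on an object; the grip force is fixed at half the most. Time passes only in rows, so rows that do not move let the fingers close. It gives the time, the measured TCP pose, the force, the opening and the grip force at its end, in the units of the state.
- robot.get_obs(): the state, without advancing time (a new reading comes with each control period).
- robot.snapshot(name): name is "scene" or "top"; returns the picture (480x640x3 uint8, red, green, blue); there is no depth.
- robot.camera_model(name): a dict with "camera_matrix" (3x3 intrinsics, pixels), "rvec" (rotation vector, rad) and "tvec" (3), from world to camera coordinates, as OpenCV has them. Camera axes: x right, y down, z forward; pixel columns grow to the right and rows downward; lengths in m; the calibration is good to about 2 mm. A picture is of the moment at which its call begins. camera_model takes no time and is no camera call.
- robot.close_job(): hands the job in; it is judged then, once.
Trained networks look in the newest picture that a camera, given by its name, has taken for a name from the list of things; names that differ only in an ending like _2 or _b are one class to them, and where a whole thing is asked for, a point or a joint stands for the part that bears it (a point fixed in the world has none). Each returns a list of dicts, best first, with "score" (0 to 1); they miss things now and then, are a little off and sometimes report something else, mostly with a low value. They report only what shows in the picture. A call takes as long as a camera call. They do not tell look-alikes from the thing itself.
- robot.recognise(name, camera): "centre" ([x, y, z] in m, in world coordinates, good to about 4 mm: the middle of the surface that is visible of it).
- robot.spot_point(name, camera): "centre" ([x, y, z] in m, in world coordinates, good to about 4 mm: a listed point, or the origin of a listed thing).
The state is a dict: "time": time; "joint_positions": joint angles; "qvel": joint speeds; "joint_torque": joint torques, N m; "tool_pos": TCP position; "ee_rot": TCP orientation; "wrist_force": force on the tool from outside, world axes, zero at the start; "wrist_torque": the same for the moment, N m; "width": finger opening in m; "finger_force": force on a finger pad.
Only numpy, scipy, OpenCV 4.12 (cv2) and the standard library are available. Lean on these libraries where they do the work, as an engineer would, in place of code of your own. Each camera call takes 0.05 s, during which the arm holds its last target. There are 200 camera calls.

## Working session

There is one attempt and no reset: what is moved stays moved. The work goes in short steps, Python scripts to look and compute and a tool call to move; the robot and the scene stay as the last step left them, time stands still between calls to the robot, and variables do not carry over. Pictures are saved under pics/ and viewed, at most 10 in all, crops included, and the job is handed in when it is done.

Besides the shell and the picture viewer there is one more tool, called after "Emit:" in YAML: its name, and indented under it one key for each argument. play_rows: Moves the arm, as the interface text tells. Its arguments: {"type":"object","properties":{"translation":{"type":"array","items":{"type":"array","items":{"type":"number","minimum":-1,"maximum":1}}},"twist":{"type":"array","items":{"type":"array","items":{"type":"number","minimum":-1,"maximum":1}}},"gripper":{"type":"array","items":{"type":"number"}}},"required":["translation","twist","gripper"]}

```bash
mkdir -p pics; python3 - <<'E'
from bench import robot
import cv2
for c in ("scene","top"):
    im=robot.snapshot(c); cv2.imwrite(f"pics/{c}0.png",im[:,:,::-1])
    for n in ("slot","tab","dehumidifier","home","lip","stand"):
        print(c,n,[(round(d["score"],2),[round(v,3) for v in d["centre"]]) for d in robot.spot_point(n,c)])
o=robot.get_obs();print(o["time"],o["tool_pos"],o["ee_rot"],o["width"])
E
```

```text
scene slot [(0.89, [0.456, 0.598, 0.027]), (0.87, [0.508, 0.171, 0.036]), (0.75, [0.199, 0.252, 0.027])]
scene tab [(0.56, [0.311, 0.252, 0.058]), (0.41, [0.556, 0.558, 0.06])]
scene dehumidifier [(0.98, [0.276, 0.286, -0.005]), (0.8, [0.579, 0.203, -0.004]), (0.7, [0.541, 0.612, -0.003]), (0.4, [0.504, 0.17, 0.036])]
scene home [(0.74, [0.545, 0.412, 0.001]), (0.56, [0.581, -0.21, 0.042])]
scene lip [(0.59, [0.544, -0.217, 0.07])]
scene stand [(0.97, [0.586, -0.203, 0.001]), (0.37, [0.799, 0.053, 0.004]), (0.3, [0.581, -0.207, 0.042]), (0.16, [0.544, 0.412, 0.003])]
top slot [(0.91, [0.204, 0.255, 0.032]), (0.9, [0.452, 0.595, 0.03]), (0.71, [0.506, 0.171, 0.03]), (0.23, [0.797, 0.055, 0.0])]
top tab [(0.61, [0.56, 0.557, 0.059]), (0.5, [0.312, 0.248, 0.059]), (0.43, [0.613, 0.16, 0.066])]
top dehumidifier [(0.89, [0.272, 0.288, -0.005]), (0.7, [0.58, 0.203, 0.0]), (0.69, [0.537, 0.61, -0.003])]
top home [(0.88, [0.584, -0.205, 0.045])]
top lip [(0.89, [0.546, -0.219, 0.072])]
top stand [(0.93, [0.59, -0.206, 0.001])]
0.7 [0.24109848 0.49433976 0.40473631] [3.14141245e+00 1.42170399e-05 2.68783297e+00] 0.0942304518726136
```

View pics/scene0.png

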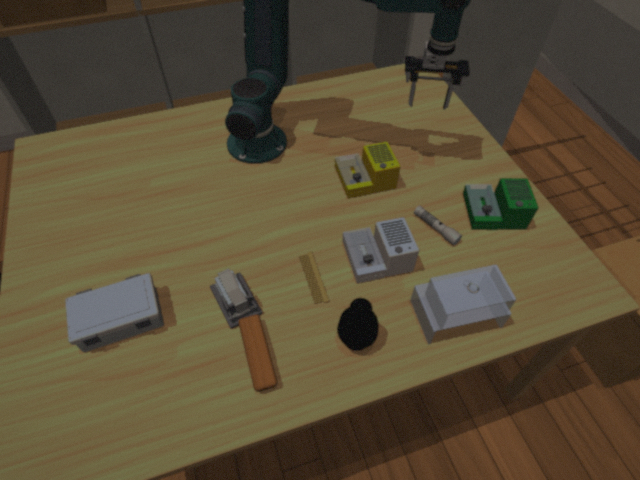

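View pics/top0.png

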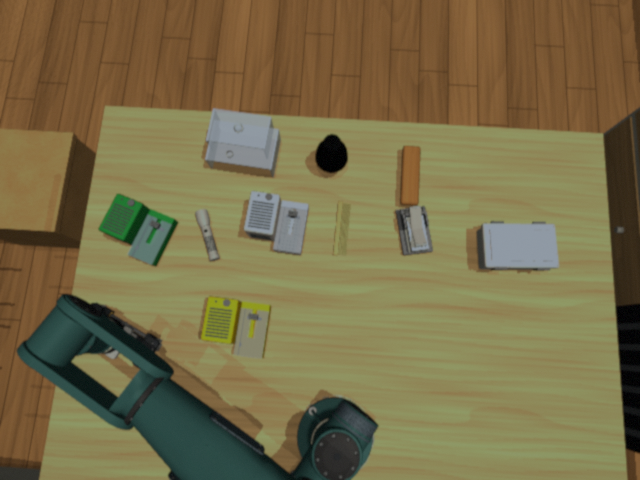

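Candidates for the dehumidifier in the scene picture are yellow (368,168), green (500,203) and white (380,248). In the top picture they are (236,326), (138,230) and (276,222). The task says white, so I choose that one. The stand is at scene (236,297), top (414,230). I'll check both with close crops and model overlays.

```bash
cat > h.py <<'E'
import numpy as np, cv2
from bench import robot
def proj(c,P):
    m=robot.camera_model(c)
    return cv2.projectPoints(np.array(P,float).reshape(-1,3),np.array(m["rvec"],float),np.array(m["tvec"],float),np.array(m["camera_matrix"],float),None)[0].reshape(-1,2)
def loc(pose,P):
    x,y,a=pose;P=np.array(P,float).reshape(-1,3)/1000;c,s=np.cos(a),np.sin(a)
    return np.c_[x+c*P[:,0]-s*P[:,1],y+s*P[:,0]+c*P[:,1],P[:,2]]
def rect(x0,x1,y0,y1,z): return [(x0,y0,z),(x1,y0,z),(x1,y1,z),(x0,y1,z)]
DEH=[rect(-75,75,-80,0,46),rect(-45,75,0,85,105),rect(28,44,-53,-27,63.5),rect(-75,75,-80,85,0)]
STA=[rect(-71,71,-45,45,16),rect(-57,45,-25.5,25.5,46),rect(12,52,29.5,29.5,58),rect(12,52,-29.5,-29.5,58)]
def panel(img,c,pose,rects,half,k,draw=True):
    u=proj(c,loc(pose,[(0,0,40)]))[0].round().astype(int)
    x0,y0=u[0]-half[0],u[1]-half[1]
    p=cv2.resize(img[y0:y0+2*half[1],x0:x0+2*half[0]],None,fx=k,fy=k,interpolation=cv2.INTER_CUBIC)
    if draw:
        for r in rects:
            q=((proj(c,loc(pose,r))+0.5-[x0,y0])*k*16).round().astype(int)
            cv2.polylines(p,[q.reshape(-1,1,2)],True,(0,0,255),1,cv2.LINE_AA,4)
    return p
E
python3 - <<'E'
from h import *
d=(0.580,0.203,-0.09); s=(0.588,-0.2045,0.2)
a={c:cv2.imread(f"pics/{c}0.png") for c in("scene","top")}
rows=[]
for pose,R in((d,DEH),(s,STA)):
    rows.append(np.hstack([panel(a[c],c,pose,R,(50,37),4) for c in("scene","top")]))
cv2.imwrite("pics/ov1.png",np.vstack(rows))
E
```

```text
(no output)
```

View pics/ov1.png

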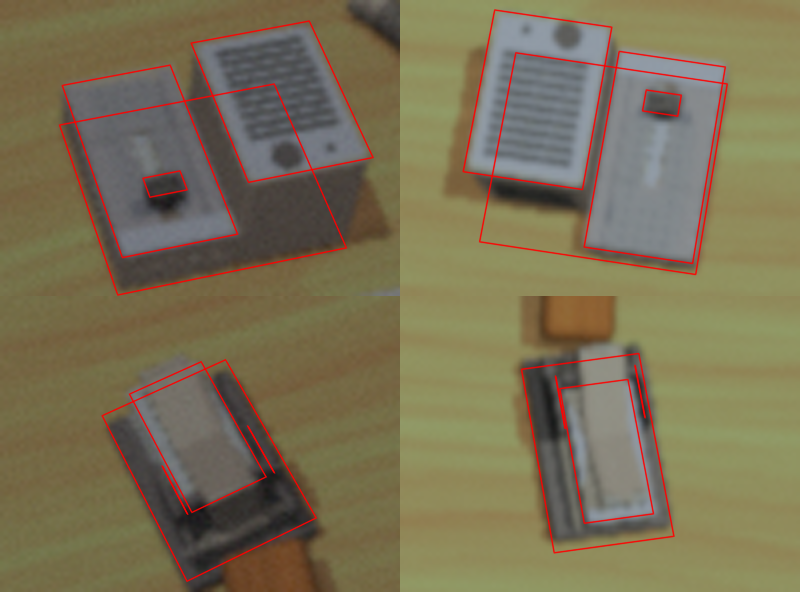

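The white unit fits the overlay well in both views. The stand overlay is off by a few mm, so I'll refine both with a gradient fit.

```bash
cat >> h.py <<'E'
def seg(r,n=40):
    r=np.array(r,float); t=np.linspace(0.05,.95,n)[:,None]
    return np.array([a+(b-a)*t for a,b in zip(r,np.roll(r,-1,0))])
def fit(imgs,pose,rects,span=(.008,.008,.08),sig=1.0):
    from scipy.optimize import differential_evolution
    from scipy.ndimage import map_coordinates
    g={}
    for c,i in imgs.items():
        l=cv2.GaussianBlur(i.astype(np.float32),(0,0),sig).mean(2)
        g[c]=(cv2.Sobel(l,cv2.CV_32F,1,0),cv2.Sobel(l,cv2.CV_32F,0,1))
    S=np.concatenate([seg(r) for r in rects])
    def f(p):
        t=0
        for c in imgs:
            q=proj(c,loc(p,S.reshape(-1,3))).reshape(len(S),-1,2)
            for e in q:
                n=e[-1]-e[0]; n=np.array([-n[1],n[0]])/(np.linalg.norm(n)+1e-6)
                gx,gy=[map_coordinates(k,[e[:,1],e[:,0]],order=1) for k in g[c]]
                t-=np.minimum(abs(gx*n[0]+gy*n[1]),60).mean()
        return t/len(S)
    r=differential_evolution(f,[(a-b,a+b) for a,b in zip(pose,span)],seed=1,maxiter=40,popsize=12,tol=1e-4)
    return r.x,r.fun
E
python3 - <<'E'
from h import *
a={c:cv2.imread(f"pics/{c}0.png") for c in("scene","top")}
d,fd=fit(a,(0.580,0.203,-0.09),DEH[:2]); 
print("deh",d,fd)
base=[rect(-71,71,-45,45,16)]
for R in (base,base+[rect(-57,45,-25.5,25.5,46)]):
    s,fs=fit(a,(0.588,-0.2045,0.18),R,(.012,.012,.1)); print("stand",s,fs)
for c in a: print(c,fit({c:a[c]},(0.588,-0.2045,0.18),base,(.012,.012,.1)))
LIP=rect(-46,5,-16,16,0); LIP=[(-46,-16,69.5),(5,-16,49),(5,16,49),(-46,16,69.5)]
rows=[]
for pose,R in((d,DEH[:3]),(s,STA+[LIP])):
    rows.append(np.hstack([panel(a[c],c,pose,R,(50,37),4) for c in("scene","top")]))
cv2.imwrite("pics/ov2.png",np.vstack(rows))
E
```

```text
deh [ 0.58062754  0.20282235 -0.10352315] -105.75529831975584Traceback (most recent call last):
  File "<stdin>", line 7, in <module>
  File "h.py", line 41, in fit
    r=differential_evolution(f,[(a-b,a+b) for a,b in zip(pose,span)],seed=1,maxiter=40,popsize=12,tol=1e-4)
    return fun(*args, **kwargs)
    ret = solver.solve()
    next(self)
    ~~~~^^^^^^
    energy = self.func(parameters)
    return self.f(x, *self.args)
           ~~~~~~^^^^^^^^^^^^^^^
  File "h.py", line 35, in f
    q=proj(c,loc(p,S.reshape(-1,3))).reshape(len(S),-1,2)
      ~~~~^^^^^^^^^^^^^^^^^^^^^^^^^^
  File "h.py", line 4, in proj
    m=robot.camera_model(c)
ValueError: time passes only in moves, steps and waits
```

Too many camera_model calls, so I'll cache it.

```bash
python3 - <<'E'
s=open("h.py").read()
s=s.replace("def proj(","import functools\n@functools.lru_cache\ndef cm(c): return robot.camera_model(c)\ndef proj(",1).replace("m=robot.camera_model(c)\n    return","m=cm(c)\n    return")
open("h.py","w").write(s)
E
python3 - <<'E'
from h import *
a={c:cv2.imread(f"pics/{c}0.png") for c in("scene","top")}
d=(0.5806,0.2028,-0.1035)
base=[rect(-71,71,-45,45,16)]
for R in (base,base+[rect(-57,45,-25.5,25.5,46)]):
    s,fs=fit(a,(0.588,-0.2045,0.18),R,(.012,.012,.1)); print("stand",s,fs)
for c in a: print(c,fit({c:a[c]},(0.588,-0.2045,0.18),base,(.012,.012,.1)))
LIP=[(-46,-16,69.5),(5,-16,49),(5,16,49),(-46,16,69.5)]
rows=[]
for pose,R in((d,DEH[:3]),(s,STA+[LIP])):
    rows.append(np.hstack([panel(a[c],c,pose,R,(50,37),4) for c in("scene","top")]))
cv2.imwrite("pics/ov2.png",np.vstack(rows))
E
```

```text
stand [ 0.59233657 -0.20387117  0.1960967 ] -93.69287153035343
stand [ 0.5889123  -0.20494861  0.19826098] -93.02668380088225
scene (array([ 0.58729343, -0.20501967,  0.19666874]), np.float64(-43.60427356094387))
top (array([ 0.59186813, -0.19703232,  0.22189845]), np.float64(-56.807240706917284))
```

View pics/ov2.png

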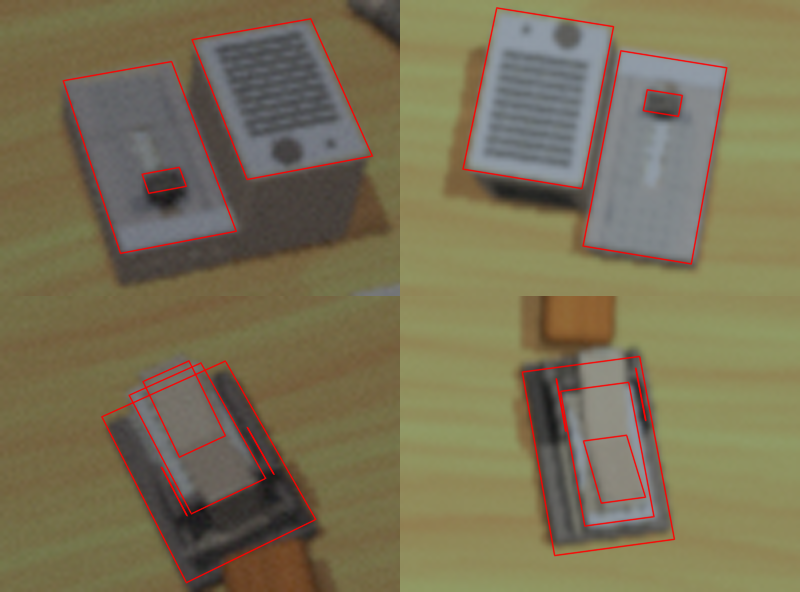

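```bash
cat >> h.py <<'E'
D=(0.5806,0.2028,-0.1035); S=(0.589,-0.2045,0.197)
np.set_printoptions(precision=3,suppress=True)
def go(pose,P,ztip,yaw_off=np.pi):
    """tool-frame units from measured pose: turn first, then shift"""
    o=robot.get_obs(); w=loc(pose,[(*P,0)])[0]; w[2]=ztip+0.199
    yaw=pose[2]+yaw_off; cy=o["ee_rot"][2]; dy=(yaw-cy+np.pi)%(2*np.pi)-np.pi
    c,s=np.cos(yaw),np.sin(yaw); R=np.array([[c,s,0],[s,-c,0],[0,0,-1]])
    print("t",round(o["time"],2),"at",o["tool_pos"],o["ee_rot"],"turn z units",round(-dy/.1,2),"shift units",R.T@(w-o["tool_pos"])/.04,"w",round(o["width"],4),"F",o["wrist_force"])
def where(pose):
    o=robot.get_obs(); t=o["tool_pos"]-np.array([*pose[:2],0]); c,s=np.cos(pose[2]),np.sin(pose[2])
    print("t",round(o["time"],2),"local mm",np.array([c*t[0]+s*t[1],-s*t[0]+c*t[1],t[2]-.199])*1000,"dyaw",o["ee_rot"][2]-pose[2],"rp",o["ee_rot"][:2],"w",o["width"],"F",o["wrist_force"],"ff",o["finger_force"])
E
python3 -c "
from h import *
go(D,(60,-40),0.13)"
```

```text
t 0.7 at [0.241 0.494 0.405] [3.141 0.    2.688] turn z units -3.5 shift units [-10.695  -7.373   1.893] w 0.0942 F [-0.504 -0.64  -0.388]
```

Emit:
play_rows:
  translation:
    - [0, 0, 0]
    - [0, 0, 0]
    - [0, 0, 0]
    - [0, 0, 0]
    - [-0.8, -0.6, 0]
    - [-0.9, -0.6, 0]
    - [-0.9, -0.6, 0]
    - [-0.9, -0.6, 0]
  twist:
    - [0, 0, -0.9]
    - [0, 0, -0.9]
    - [0, 0, -0.9]
    - [0, 0, -0.8]
    - [0, 0, 0]
    - [0, 0, 0]
    - [0, 0, 0]
    - [0, 0, 0]
  gripper: [-1, -1, -1, -1, -1, -1, -1, -1]

```text
time: 1.5
tool_pos: [0.3713, 0.3833, 0.4049]
ee_rot: [3.141, 0.0, 3.038]
wrist_force: [0.1, 1.0, -0.1]
width: 0.0337
finger_force: 0.0
```

Emit:
play_rows:
  translation:
    - [-0.9, -0.6, 0]
    - [-0.9, -0.6, 0]
    - [-0.9, -0.6, 0]
    - [-0.9, -0.6, 0]
    - [-0.9, -0.6, 0]
    - [-0.9, -0.6, 0]
    - [-0.9, -0.6, 0]
    - [0, 0, 0]
  twist:
    - [0, 0, 0]
    - [0, 0, 0]
    - [0, 0, 0]
    - [0, 0, 0]
    - [0, 0, 0]
    - [0, 0, 0]
    - [0, 0, 0]
    - [0, 0, 0]
  gripper: [-1, -1, -1, -1, -1, -1, -1, -1]

```text
time: 2.3
tool_pos: [0.6069, 0.1873, 0.4032]
ee_rot: [-3.14, -0.0, 3.032]
wrist_force: [0.4, 0.8, -0.6]
width: 0.0004
finger_force: 0.0
```

```bash
python3 -c "
from h import *
go(D,(60,-40),0.08);where(D)"
```

```text
t 2.3 at [0.607 0.187 0.403] [-3.14  -0.     3.032] turn z units -0.07 shift units [-0.807 -0.682  3.104] w 0.0004 F [ 0.396  0.83  -0.62 ]
t 2.3 local mm [ 27.716 -12.716 204.173] dyaw 3.13507670626708 rp [-3.14 -0.  ] w 0.00043655569232872564 F [ 0.396  0.83  -0.62 ] ff 0.0
```

Emit:
play_rows:
  translation:
    - [-0.8, -0.7, 0]
    - [0, 0, 0.8]
    - [0, 0, 0.8]
    - [0, 0, 0.8]
    - [0, 0, 0.7]
    - [0, 0, 0]
  twist:
    - [0, 0, -0.07]
    - [0, 0, 0]
    - [0, 0, 0]
    - [0, 0, 0]
    - [0, 0, 0]
    - [0, 0, 0]
  gripper: [-1, -1, -1, -1, -1, -1]

```text
time: 2.9
tool_pos: [0.6306, 0.1604, 0.275]
ee_rot: [-3.139, -0.011, 3.045]
wrist_force: [-0.7, 0.7, -0.7]
width: 0.0008
finger_force: 0.0
```

```bash
python3 -c "
from h import *
go(D,(60,-40),0.051);where(D)
a={}
for c in('scene','top'):
    a[c]=robot.snapshot(c)[:,:,::-1].copy(); cv2.imwrite(f'pics/{c}1.png',a[c])
cv2.imwrite('pics/tab1.png',np.hstack([panel(a[c],c,D,DEH[:3],(50,45),4) for c in a]))"
```

```text
t 2.9 at [0.631 0.16  0.275] [-3.139 -0.011  3.045] turn z units 0.07 shift units [-0.146 -0.076  0.626] w 0.0008 F [-0.68   0.677 -0.704]
t 2.9 local mm [ 54.157 -36.968  76.026] dyaw 3.1489640370748004 rp [-3.139 -0.011] w 0.0007807893161921535 F [-0.68   0.677 -0.704] ff 0.0
```

View pics/tab1.png

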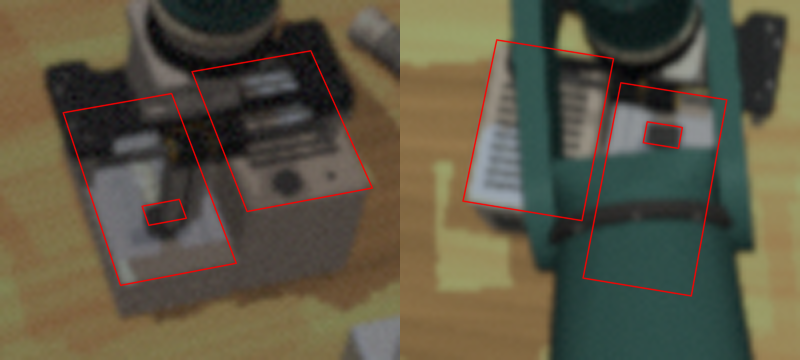

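The crop shows the closed fingers just above and behind the tab (scene crop ~ (165,205)), in line with the overlay. I'll correct the few mm left and go down behind the tab.

Emit:
play_rows:
  translation:
    - [-0.12, -0.08, 0]
    - [0, 0, 0]
    - [0, 0, 0.3]
    - [0, 0, 0.3]
    - [0, 0, 0]
    - [0, 0, 0]
  twist:
    - [0, 0, 0]
    - [0, 0, 0]
    - [0, 0, 0]
    - [0, 0, 0]
    - [0, 0, 0]
    - [0, 0, 0]
  gripper: [-1, -1, -1, -1, -1, -1]

```text
time: 3.6
tool_pos: [0.6367, 0.1563, 0.2553]
ee_rot: [-3.141, -0.002, 3.045]
wrist_force: [0.3, -0.3, -0.1]
width: 0.0003
finger_force: 0.0
```

```bash
python3 -c "
from h import *
where(D)"
```

```text
t 3.6 local mm [ 60.621 -40.463  56.346] dyaw 3.148264966261089 rp [-3.141 -0.002] w 0.00034338489081183274 F [ 0.266 -0.342 -0.097] ff 0.0
```

Emit:
play_rows:
  translation:
    - [0, 0, 0.08]
    - [0.2, 0, 0]
    - [0.2, 0, 0]
    - [0.2, 0, 0]
    - [0.2, 0, 0]
    - [0.2, 0, 0]
    - [0, 0, 0]
  twist:
    - [0, 0, 0]
    - [0, 0, 0]
    - [0, 0, 0]
    - [0, 0, 0]
    - [0, 0, 0]
    - [0, 0, 0]
    - [0, 0, 0]
  gripper: [-1, -1, -1, -1, -1, -1, -1]

```text
time: 4.3
tool_pos: [0.5964, 0.1602, 0.2538]
ee_rot: [-3.141, 0.001, 3.045]
wrist_force: [4.1, -0.9, -3.5]
width: 0.0004
finger_force: 1.7
```

```bash
python3 -c "
from h import *
where(D)"
```

```text
t 4.3 local mm [ 20.101 -40.77   54.755] dyaw 3.148610370237353 rp [-3.141  0.001] w 0.0003928904927531557 F [ 4.07  -0.902 -3.491] ff 1.7310472112149
```

Emit:
play_rows:
  translation:
    - [0.15, 0, 0.05]
    - [0.15, 0, 0]
    - [0.15, 0, 0]
    - [0.05, 0, 0]
    - [0, 0, 0]
    - [0, 0, 0]
  twist:
    - [0, 0, 0]
    - [0, 0, 0]
    - [0, 0, 0]
    - [0, 0, 0]
    - [0, 0, 0]
    - [0, 0, 0]
  gripper: [-1, -1, -1, -1, -1, -1]

```text
time: 4.9
tool_pos: [0.5792, 0.1616, 0.2539]
ee_rot: [3.141, 0.01, 3.044]
wrist_force: [8.5, -2.3, -1.1]
width: 0.0005
finger_force: 4.6
```

```bash
python3 -c "
from h import *
where(D)"
```

```text
t 4.9 local mm [  2.906 -41.105  54.911] dyaw 3.1478346180183245 rp [3.141 0.01 ] w 0.0004819894400956982 F [ 8.501 -2.349 -1.058] ff 4.597003608942032
```

Emit:
play_rows:
  translation:
    - [0.1, 0, 0]
    - [0.1, 0, 0]
    - [0, 0, 0]
    - [0, 0, 0]
  twist:
    - [0, 0, 0]
    - [0, 0, 0]
    - [0, 0, 0]
    - [0, 0, 0]
  gripper: [-1, -1, -1, -1]

```text
time: 5.3
tool_pos: [0.5752, 0.1617, 0.2544]
ee_rot: [3.14, 0.026, 3.043]
wrist_force: [24.6, -2.0, -10.1]
width: 0.0009
finger_force: 12.4
```

```bash
python3 -c "
from h import *
where(D)
im=robot.snapshot('scene'); cv2.imwrite('pics/scene2.png',im[:,:,::-1]); print([(d['score'],np.array(d['centre'])) for n in('tab','slot') for d in robot.spot_point(n,'scene')],[(d['score'],np.array(d['centre'])) for d in robot.spot_point('cassette','scene')])"
```

```text
t 5.3 local mm [ -1.156 -41.436  55.437] dyaw 3.1468985890290773 rp [3.14  0.026] w 0.0009124377615348712 F [ 24.644  -2.002 -10.13 ] ff 12.405605614185333
[(0.49, array([0.555, 0.559, 0.057])), (0.46, array([0.311, 0.253, 0.057])), (0.92, array([0.505, 0.171, 0.033])), (0.91, array([0.452, 0.595, 0.028])), (0.7, array([0.199, 0.255, 0.025]))] [(0.59, array([0.504, 0.17 , 0.026])), (0.31, array([ 0.587, -0.205,  0.001]))]
```

25 N means it's at the end stop. I'll ease off, lift, and look.

Emit:
play_rows:
  translation:
    - [-0.2, 0, 0]
    - [0, 0, -0.4]
    - [0, 0, -0.8]
    - [0, 0, -0.8]
    - [0.9, 0, -0.3]
    - [0.9, 0, 0]
    - [0.9, 0, 0]
    - [0, 0, 0]
  twist:
    - [0, 0, 0]
    - [0, 0, 0]
    - [0, 0, 0]
    - [0, 0, 0]
    - [0, 0, 0]
    - [0, 0, 0]
    - [0, 0, 0]
    - [0, 0, 0]
  gripper: [-1, -1, -1, -1, 1, 1, 1, 1]

```text
time: 6.3
tool_pos: [0.4657, 0.1731, 0.3436]
ee_rot: [3.141, -0.004, 3.047]
wrist_force: [-0.5, -0.1, 0.1]
width: 0.0293
finger_force: 0.0
```

```bash
python3 -c "
from h import *
a={}
for c in('scene','top'):
    a[c]=robot.snapshot(c)[:,:,::-1].copy(); cv2.imwrite(f'pics/{c}3.png',a[c])
    print([(d['score'],np.array(d['centre'])) for d in robot.spot_point('cassette',c)])
go(D,(-109,-40),0.07);where(D)
CAS=[rect(-124,-75,-65.5,-14.5,39)]
cv2.imwrite('pics/cas1.png',np.hstack([panel(a[c],c,D,CAS+DEH[2:3],(50,50),4) for c in a]))"
```

```text
[(0.59, array([0.505, 0.168, 0.025])), (0.34, array([0.507, 0.168, 0.035]))]
[(0.48, array([0.507, 0.169, 0.031]))]
t 6.5 at [0.47  0.173 0.344] [3.141 0.    3.045] turn z units 0.07 shift units [0.059 0.036 1.873] w 0.0446 F [-0.09  -0.723  0.02 ]
t 6.5 local mm [-106.627  -41.443  144.913] dyaw 3.1481900737044657 rp [3.141 0.   ] w 0.04462723825754059 F [-0.09  -0.723  0.02 ] ff 0.0
```

View pics/cas1.png

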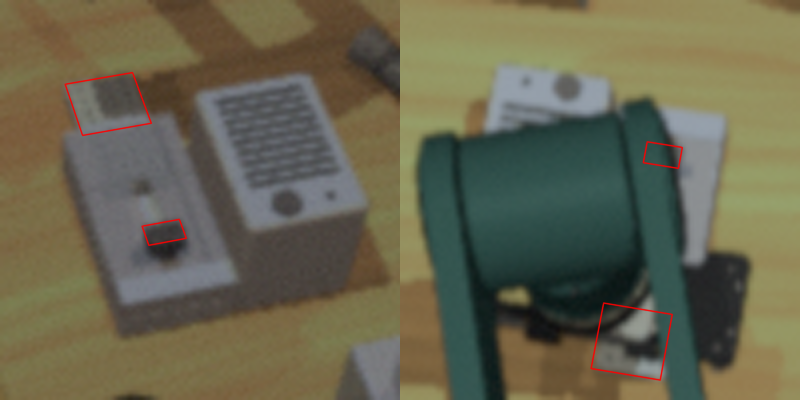

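The cassette is out by the expected 49 mm (scene crop box (108,103)) and the tab is back home. I'll go down to grip it.

Emit:
play_rows:
  translation:
    - [0.05, 0.03, 0]
    - [0, 0, 0]
    - [0, 0, 0.6]
    - [0, 0, 0.6]
    - [0, 0, 0.6]
    - [0, 0, 0]
    - [0, 0, 0]
  twist:
    - [0, 0, 0.07]
    - [0, 0, 0]
    - [0, 0, 0]
    - [0, 0, 0]
    - [0, 0, 0]
    - [0, 0, 0]
    - [0, 0, 0]
  gripper: [1, 1, 1, 1, 1, 1, 1]

```text
time: 7.2
tool_pos: [0.4683, 0.1739, 0.2714]
ee_rot: [-3.141, -0.001, 3.037]
wrist_force: [-1.0, -0.1, 0.4]
width: 0.0933
finger_force: 0.0
```

```bash
python3 -c "
from h import *
go(D,(-109,-40),0.0275);where(D)"
```

```text
t 7.2 at [0.468 0.174 0.271] [-3.141 -0.001  3.037] turn z units -0.01 shift units [0.008 0.008 1.123] w 0.0933 F [-0.96  -0.112  0.418]
t 7.2 local mm [-108.683  -40.32    72.432] dyaw 3.1409801045199996 rp [-3.141 -0.001] w 0.09333650891479743 F [-0.96  -0.112  0.418] ff 0.0
```

Emit:
play_rows:
  translation:
    - [0, 0, 0.5]
    - [0, 0, 0.5]
    - [0, 0, 0.12]
    - [0, 0, 0]
    - [0, 0, 0]
    - [0, 0, 0]
  twist:
    - [0, 0, 0]
    - [0, 0, 0]
    - [0, 0, 0]
    - [0, 0, 0]
    - [0, 0, 0]
    - [0, 0, 0]
  gripper: [1, 1, 1, 1, 1, 1]

```text
time: 7.8
tool_pos: [0.4686, 0.1741, 0.2283]
ee_rot: [3.141, 0.003, 3.038]
wrist_force: [0.5, -0.1, -0.9]
width: 0.0938
finger_force: 0.0
```

Emit:
play_rows:
  translation:
    - [0, 0, 0]
    - [0, 0, 0]
    - [0, 0, 0]
    - [0, 0, 0]
    - [0, 0, 0]
    - [0, 0, 0]
    - [0, 0, 0]
    - [0, 0, 0]
  twist:
    - [0, 0, 0]
    - [0, 0, 0]
    - [0, 0, 0]
    - [0, 0, 0]
    - [0, 0, 0]
    - [0, 0, 0]
    - [0, 0, 0]
    - [0, 0, 0]
  gripper: [-1, -1, -1, -1, -1, -1, -1, -1]

```text
time: 8.6
tool_pos: [0.4678, 0.1738, 0.2266]
ee_rot: [-3.141, -0.001, 3.038]
wrist_force: [-1.6, -2.0, 0.6]
width: 0.0507
finger_force: 30.0
```

```bash
python3 -c "
from h import *
where(D)"
```

```text
t 8.6 local mm [-109.164  -40.495   27.567] dyaw 3.1411765788501333 rp [-3.141 -0.001] w 0.050690658828027486 F [-1.564 -2.002  0.613] ff 30.00160664319992
```

Emit:
play_rows:
  translation:
    - [0.15, 0, 0]
    - [0.3, 0, 0]
    - [0.3, 0, 0]
    - [0.3, 0, 0]
    - [0.3, 0, 0]
    - [0.3, 0, 0]
    - [0.2, 0, 0]
    - [0, 0, 0]
  twist:
    - [0, 0, 0]
    - [0, 0, 0]
    - [0, 0, 0]
    - [0, 0, 0]
    - [0, 0, 0]
    - [0, 0, 0]
    - [0, 0, 0]
    - [0, 0, 0]
  gripper: [-1, -1, -1, -1, -1, -1, -1, -1]

```text
time: 9.4
tool_pos: [0.3932, 0.1818, 0.2266]
ee_rot: [3.141, -0.0, 3.039]
wrist_force: [0.9, -0.5, -1.1]
width: 0.0506
finger_force: 30.0
```

Emit:
play_rows:
  translation:
    - [0, 0, -0.6]
    - [0, 0, -0.9]
    - [0, 0, -0.9]
    - [0, 0, 0]
    - [0, 0, 0]
    - [0, 0, 0]
  twist:
    - [0, 0, 0]
    - [0, 0, 0]
    - [0, 0, 0]
    - [0, 0, -1]
    - [0, 0, -1]
    - [0, 0, -1]
  gripper: [-1, -1, -1, -1, -1, -1]

```text
time: 10.0
tool_pos: [0.3947, 0.1816, 0.3233]
ee_rot: [3.141, 0.002, -2.941]
wrist_force: [-0.6, 0.7, -1.5]
width: 0.0503
finger_force: 30.0
```

```bash
python3 -c "
from h import *
where(D)
for k in range(3):
  for c in('scene','top'):
    im=robot.snapshot(c); cv2.imwrite(f'pics/{c}4.png',im[:,:,::-1])
    print(c,k,*[[ (round(d['score'],2),np.array(d['centre'])) for d in robot.spot_point(n,c) if d['score']>.3][:2] for n in('stand','lip','home','upper_cassette')])
go(S,(-146,0),0.10)"
```

```text
t 10.0 local mm [-182.679  -40.275  124.293] dyaw -2.8379757551972045 rp [3.141 0.002] w 0.050335652907995194 F [-0.643  0.657 -1.54 ] ff 29.99733656644821
scene 0 [(0.79, array([ 0.585, -0.206,  0.   ]))] [(0.57, array([ 0.542, -0.217,  0.07 ]))] [(0.83, array([ 0.582, -0.207,  0.043]))] [(0.53, array([ 0.582, -0.207,  0.034]))]
top 0 [(0.83, array([ 0.591, -0.207, -0.   ]))] [(0.91, array([ 0.545, -0.218,  0.069]))] [(0.74, array([ 0.582, -0.207,  0.044]))] [(0.75, array([ 0.58 , -0.206,  0.033]))]
scene 1 [(0.83, array([ 0.589, -0.204,  0.   ]))] [(0.65, array([ 0.542, -0.217,  0.07 ]))] [(0.73, array([0.797, 0.056, 0.004])), (0.64, array([ 0.582, -0.21 ,  0.043]))] [(0.69, array([ 0.584, -0.205,  0.031])), (0.43, array([ 0.587, -0.204,  0.001]))]
top 1 [(0.72, array([ 0.588, -0.204,  0.005]))] [(0.9, array([ 0.545, -0.222,  0.072]))] [(0.97, array([ 0.584, -0.211,  0.043])), (0.68, array([ 0.588, -0.205,  0.004]))] [(0.49, array([ 0.583, -0.207,  0.033]))]
scene 2 [(0.93, array([ 0.589, -0.205,  0.   ]))] [(0.88, array([ 0.542, -0.218,  0.07 ])), (0.4, array([ 0.588, -0.204,  0.001]))] [(0.64, array([ 0.58 , -0.208,  0.044])), (0.61, array([ 0.584, -0.208,  0.031]))] []
top 2 [(0.85, array([ 0.589, -0.206,  0.002]))] [(0.96, array([ 0.546, -0.22 ,  0.067]))] [(0.63, array([ 0.58 , -0.207,  0.043]))] [(0.85, array([ 0.584, -0.209,  0.033]))]
t 11.5 at [0.394 0.182 0.323] [ 3.142  0.    -2.945] turn z units -0.01 shift units [  0.768 -10.419   0.592] w 0.0505 F [ 0.017  0.14  -0.011]
```

```bash
cat >> h.py <<'E'
def L(x0,x1,y,z): return [(x0,y,z),(x1,y,z)]
E
python3 - <<'E'
from h import *
a={c:cv2.imread(f"pics/{c}4.png") for c in("scene","top")}
sides=[L(-71,71,-45,16),L(-71,71,45,16)]
cas=[L(-57,10,-25.5,46),L(-57,10,25.5,46)]
strip=[L(10,55,-16,55),L(10,55,16,55)]
for nm,R in(("sides",sides),("cas",cas),("both",sides+cas)):
    for cs in(("scene",),("top",),("scene","top")):
        p,f=fit({c:a[c] for c in cs},(.588,-.206,.2),R,(.0005,.01,.1),.8); print(nm,cs,p,round(f,1))
p=(.5885,-.206,.21)
LIP=[(-46,-16,69.5),(5,-16,46),(5,16,46),(-46,16,69.5)]
cv2.imwrite("pics/st1.png",np.hstack([panel(a[c],c,p,[rect(-71,71,-45,45,16),rect(-57,45,-25.5,25.5,46),LIP],(33,45),6) for c in a]))
E
```

```text
sides ('scene',) [ 0.588 -0.205  0.199] -59.3
sides ('top',) [ 0.588 -0.198  0.218] -58.4
sides ('scene', 'top') [ 0.588 -0.205  0.19 ] -115.9
cas ('scene',) [ 0.588 -0.209  0.132] -56.3
cas ('top',) [ 0.588 -0.208  0.265] -60.0
cas ('scene', 'top') [ 0.588 -0.209  0.133] -116.3
both ('scene',) [ 0.588 -0.205  0.203] -57.5
both ('top',) [ 0.588 -0.205  0.203] -56.3
both ('scene', 'top') [ 0.588 -0.205  0.203] -113.8
```

View pics/st1.png

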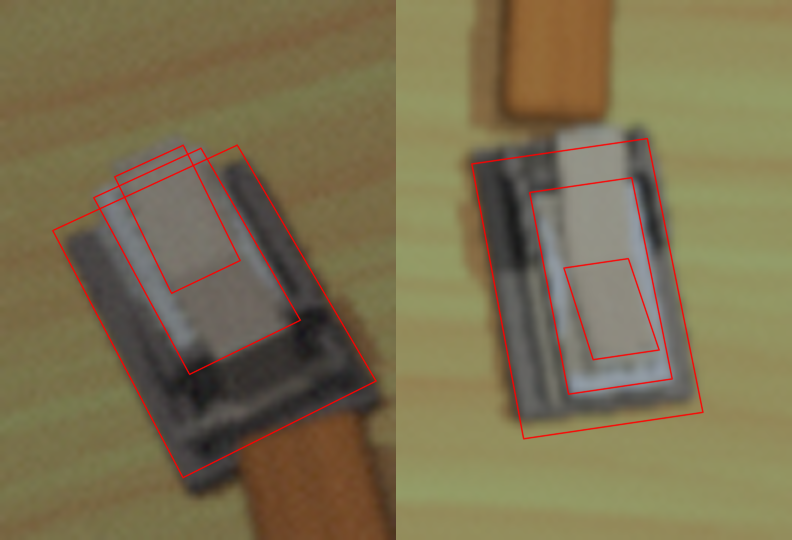

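The base is not centred on the origin (its front edge is nearer than x -71). The cassettes' front edge (top crop (620,383)) and the lip (scene crop (150,160)) fit the pose, so I keep S ≈ (0.5885, -0.205, 0.203). Now I'll carry the cassette over.

```bash
echo 'S=(0.5885,-0.205,0.203)' >> h.py; python3 -c "
from h import *
go(S,(-156,0),0.10)"
```

```text
t 11.5 at [0.394 0.182 0.323] [ 3.142  0.    -2.945] turn z units -0.07 shift units [  1.095 -10.445   0.592] w 0.0505 F [ 0.017  0.14  -0.011]
```

Emit:
play_rows:
  translation:
    - [0.15, -0.9, 0]
    - [0.15, -0.9, 0]
    - [0.15, -0.9, 0]
    - [0.15, -0.9, 0]
    - [0.15, -0.9, 0]
    - [0.15, -0.9, 0]
    - [0.15, -0.9, 0]
    - [0, -0.9, 0]
  twist:
    - [0, 0, -0.07]
    - [0, 0, 0]
    - [0, 0, 0]
    - [0, 0, 0]
    - [0, 0, 0]
    - [0, 0, 0]
    - [0, 0, 0]
    - [0, 0, 0]
  gripper: [-1, -1, -1, -1, -1, -1, -1, -1]

```text
time: 12.3
tool_pos: [0.4106, -0.1105, 0.3229]
ee_rot: [-3.141, 0.0, -2.939]
wrist_force: [1.7, 0.2, -0.4]
width: 0.0506
finger_force: 30.0
```

Emit:
play_rows:
  translation:
    - [0, -0.9, 0]
    - [0, -0.9, 0]
    - [0, -0.9, 0]
    - [0, -0.5, 0]
    - [0, 0, 0]
    - [0, 0, 0]
    - [0, 0, 0]
  twist:
    - [0, 0, 0]
    - [0, 0, 0]
    - [0, 0, 0]
    - [0, 0, 0]
    - [0, 0, 0]
    - [0, 0, 0]
    - [0, 0, 0]
  gripper: [-1, -1, -1, -1, -1, -1, -1]

```text
time: 13.0
tool_pos: [0.4368, -0.2331, 0.3226]
ee_rot: [3.141, -0.0, -2.937]
wrist_force: [-0.5, 0.5, -1.6]
width: 0.0506
finger_force: 30.0
```

```bash
python3 -c "
from h import *
go(S,(-156,0),0.0505);where(S)"
```

```text
t 13.0 at [ 0.437 -0.233  0.323] [ 3.141 -0.    -2.937] turn z units 0.01 shift units [ 0.045 -0.076  1.827] w 0.0506 F [-0.48   0.515 -1.633]
t 13.0 local mm [-154.216    3.045  123.595] dyaw -3.140116963337466 rp [ 3.141 -0.   ] w 0.050550841505597195 F [-0.48   0.515 -1.633] ff 29.998106360435486
```

Emit:
play_rows:
  translation:
    - [0, -0.08, 0.4]
    - [0, 0, 0.5]
    - [0, 0, 0.5]
    - [0, 0, 0.4]
    - [0, 0, 0]
    - [0, 0, 0]
  twist:
    - [0, 0, 0]
    - [0, 0, 0]
    - [0, 0, 0]
    - [0, 0, 0]
    - [0, 0, 0]
    - [0, 0, 0]
  gripper: [-1, -1, -1, -1, -1, -1]

```text
time: 13.6
tool_pos: [0.4376, -0.2365, 0.251]
ee_rot: [3.141, 0.0, -2.937]
wrist_force: [-0.6, -0.0, -0.8]
width: 0.0507
finger_force: 30.0
```

```bash
python3 -c "
from h import *
where(S)
a={}
for c in('scene','top'):
    a[c]=robot.snapshot(c)[:,:,::-1].copy(); cv2.imwrite(f'pics/{c}5.png',a[c])
    print([(d['score'],np.array(d['centre'])) for d in robot.spot_point('cassette',c)])
go(S,(-156,0),0.0505)
CAS=[rect(-171,-69,-25.5,25.5,61),rect(-57,45,-25.5,25.5,46)]
P=(S[0]-.06,S[1]-.012,S[2]); 
A=lambda r:r
cv2.imwrite('pics/in1.png',np.hstack([panel(a[c],c,S,CAS,(66,60),3) for c in a]))"
```

```text
t 13.6 local mm [-154.108   -0.45    52.028] dyaw -3.139996777478958 rp [3.141 0.   ] w 0.050689443109119804 F [-0.553 -0.024 -0.757] ff 29.998150169849396
[(0.84, array([ 0.473, -0.229,  0.052]))]
[(0.52, array([ 0.479, -0.229,  0.056]))]
t 13.8 at [ 0.438 -0.237  0.252] [-3.14   0.002 -2.938] turn z units 0.01 shift units [0.05  0.035 0.065] w 0.0509 F [-0.353 -1.28  -2.2  ]
```

View pics/in1.png

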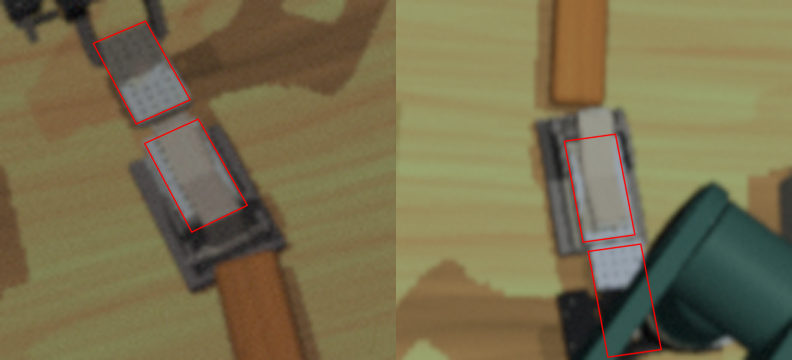

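The cassette is in line with the stack in both views (scene crop (140,70)→(195,175), top crop (617,265)→(600,190)). I'll lower it slightly and push in.

Emit:
play_rows:
  translation:
    - [-0.2, 0.02, 0.07]
    - [-0.25, 0, 0]
    - [-0.25, 0, 0]
    - [-0.25, 0, 0]
    - [-0.25, 0, 0]
    - [0, 0, 0]
    - [0, 0, 0]
  twist:
    - [0, 0, 0]
    - [0, 0, 0]
    - [0, 0, 0]
    - [0, 0, 0]
    - [0, 0, 0]
    - [0, 0, 0]
    - [0, 0, 0]
  gripper: [-1, -1, -1, -1, -1, -1, -1]

```text
time: 14.5
tool_pos: [0.4849, -0.2267, 0.2474]
ee_rot: [3.141, 0.0, -2.938]
wrist_force: [0.8, 0.8, -3.2]
width: 0.0505
finger_force: 30.0
```

```bash
python3 -c "
from h import *
where(S)"
```

```text
t 14.5 local mm [-105.868   -0.359   48.399] dyaw -3.140725264821431 rp [3.141 0.   ] w 0.050454127076032654 F [ 0.799  0.789 -3.182] ff 29.99679833650589
```

Emit:
play_rows:
  translation:
    - [-0.2, 0, 0]
    - [-0.2, 0, 0]
    - [-0.2, 0, 0]
    - [-0.2, 0, 0]
    - [0, 0, 0]
    - [0, 0, 0]
  twist:
    - [0, 0, 0]
    - [0, 0, 0]
    - [0, 0, 0]
    - [0, 0, 0]
    - [0, 0, 0]
    - [0, 0, 0]
  gripper: [-1, -1, -1, -1, -1, -1]

```text
time: 15.1
tool_pos: [0.5166, -0.2203, 0.2479]
ee_rot: [-3.141, 0.003, -2.938]
wrist_force: [1.0, 0.2, -5.6]
width: 0.0511
finger_force: 30.0
```

```bash
python3 -c "
from h import *
where(S)"
```

```text
t 15.1 local mm [-73.468  -0.465  48.903] dyaw -3.1409163954791692 rp [-3.141  0.003] w 0.05105244081498964 F [ 0.976  0.183 -5.643] ff 29.9977907538414
```

Emit:
play_rows:
  translation:
    - [-0.2, 0, 0]
    - [-0.2, 0, 0]
    - [-0.2, 0, 0]
    - [-0.1, 0, 0]
    - [0, 0, 0]
    - [0, 0, 0]
  twist:
    - [0, 0, 0]
    - [0, 0, 0]
    - [0, 0, 0]
    - [0, 0, 0]
    - [0, 0, 0]
    - [0, 0, 0]
  gripper: [-1, -1, -1, -1, -1, -1]

```text
time: 15.7
tool_pos: [0.5439, -0.2146, 0.2477]
ee_rot: [3.141, 0.002, -2.938]
wrist_force: [1.6, 0.5, -6.2]
width: 0.0508
finger_force: 30.0
```

```bash
python3 -c "
from h import *
where(S)"
```

```text
t 15.7 local mm [-45.641  -0.405  48.723] dyaw -3.1411407470366153 rp [3.141 0.002] w 0.050804357133307186 F [ 1.641  0.503 -6.185] ff 29.998567700386047
```

Small steps now until the back stop is felt.

Emit:
play_rows:
  translation:
    - [-0.08, 0, 0]
    - [-0.06, 0, 0]
    - [-0.05, 0, 0]
    - [0, 0, 0]
    - [0, 0, 0]
  twist:
    - [0, 0, 0]
    - [0, 0, 0]
    - [0, 0, 0]
    - [0, 0, 0]
    - [0, 0, 0]
  gripper: [-1, -1, -1, -1, -1]

```text
time: 16.2
tool_pos: [0.5472, -0.2141, 0.247]
ee_rot: [3.139, -0.014, -2.94]
wrist_force: [-15.0, -1.6, 1.5]
width: 0.0507
finger_force: 30.0
```

```bash
python3 -c "
from h import *
where(S)"
```

```text
t 16.2 local mm [-42.29   -0.624  48.04 ] dyaw -3.142538436474995 rp [ 3.139 -0.014] w 0.0506804833201175 F [-14.959  -1.622   1.549] ff 30.0027859210968
```

Contact came at exactly the predicted home (-42.3 mm, 15 N). I'll release and lift.

Emit:
play_rows:
  translation:
    - [0.0, 0, 0]
    - [0, 0, 0]
    - [0, 0, 0]
    - [0, 0, 0]
    - [0, 0, 0]
    - [0, 0, -0.3]
    - [0, 0, -0.8]
    - [0, 0, -0.8]
  twist:
    - [0, 0, 0]
    - [0, 0, 0]
    - [0, 0, 0]
    - [0, 0, 0]
    - [0, 0, 0]
    - [0, 0, 0]
    - [0, 0, 0]
    - [0, 0, 0]
  gripper: [0.7, 0.7, 0.7, 0.7, 0.7, 0.7, 0.7, 0.7]

```text
time: 17.0
tool_pos: [0.5505, -0.2131, 0.3247]
ee_rot: [3.141, -0.001, -2.938]
wrist_force: [0.6, -1.0, 1.0]
width: 0.08
finger_force: 0.0
```

Emit:
play_rows:
  translation:
    - [0, 0, -0.9]
    - [0.9, 0, 0]
    - [0.9, 0, 0]
    - [0.9, 0, 0]
    - [0.9, 0, 0]
    - [0, 0, 0]
  twist:
    - [0, 0, 0]
    - [0, 0, 0]
    - [0, 0, 0]
    - [0, 0, 0]
    - [0, 0, 0]
    - [0, 0, 0]
  gripper: [0.7, 0.7, 0.7, 0.7, 0.7, 0.7]

```text
time: 17.6
tool_pos: [0.4069, -0.2427, 0.3611]
ee_rot: [-3.14, -0.0, -2.942]
wrist_force: [-0.1, 0.1, 0.2]
width: 0.0797
finger_force: 0.0
```

```bash
python3 -c "
from h import *
where(S)
a={}
for c in('scene','top'):
    a[c]=robot.snapshot(c)[:,:,::-1].copy(); cv2.imwrite(f'pics/{c}6.png',a[c])
    for n in('cassette','lip','upper_cassette','tab'): print(c,n,[(round(d['score'],2),np.array(d['centre'])) for d in robot.spot_point(n,c)][:3])
print(loc(S,[(-6,0,46),(-46,0,94)]))
LIP=[(-46,-16,94),(5,-16,59),(5,16,59),(-46,16,94)]
cv2.imwrite('pics/end1.png',np.hstack([panel(a[c],c,S,[rect(-57,45,-25.5,25.5,59)],(33,45),6) for c in a]))"
```

```text
t 17.6 local mm [-185.506   -0.31   162.087] dyaw -3.144571973359748 rp [-3.14 -0.  ] w 0.07971282754020777 F [-0.095  0.127  0.156] ff 0.0
scene cassette [(0.72, array([ 0.581, -0.207,  0.045])), (0.55, array([ 0.767, -0.183,  0.   ]))]
scene lip [(0.59, array([ 0.555, -0.216,  0.095]))]
scene upper_cassette [(0.49, array([0.59 , 0.013, 0.001])), (0.35, array([ 0.583, -0.21 ,  0.033]))]
scene tab [(0.58, array([0.613, 0.152, 0.065])), (0.53, array([0.555, 0.561, 0.059]))]
top cassette [(0.82, array([ 0.584, -0.207,  0.05 ]))]
top lip [(0.66, array([ 0.559, -0.215,  0.096]))]
top upper_cassette []
top tab [(0.51, array([0.314, 0.248, 0.058])), (0.5, array([0.612, 0.16 , 0.063])), (0.4, array([0.556, 0.555, 0.059]))]
[[ 0.583 -0.206  0.046]
 [ 0.543 -0.214  0.094]]
```

View pics/end1.png

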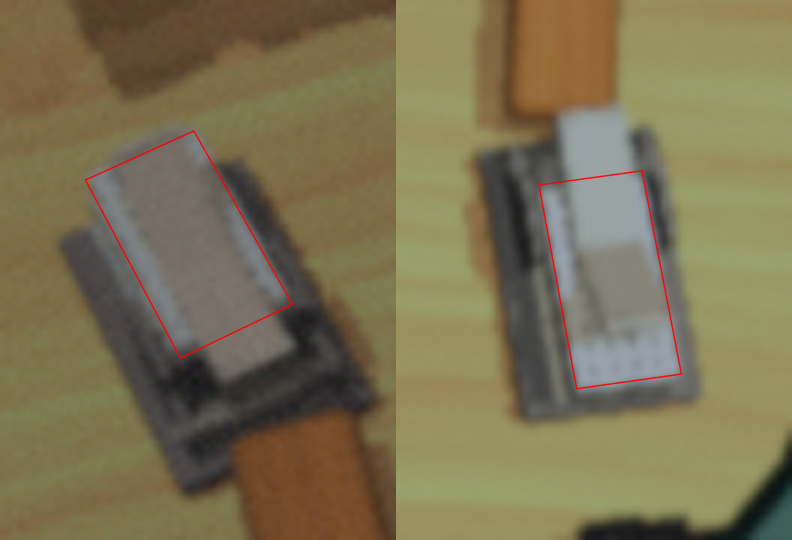

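The cassette lies in its home outline (top crop (628,280)), square, with the arm raised (lip z 0.095) and the tab at home. The robot is clear, so I'm handing in.

```bash
python3 -c "
from bench import robot
print(robot.close_job())"
```

```text
the job is handed in; nothing more can be done
None
```

I ejected the spent cassette, drew it out and put it under the stand's arm, against the back stop on top of the other two. The last pictures show it square in place, with the arm raised and the slide home. I handed the job in at about 18 s; no verdict came back.

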